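Point out which sample goes into which dish and record it

TASK

Show the bench camera which sample is to go into which dish: hold the fingertips just above the cap of the vial that stands on the notebook for two seconds, then just above the middle of the empty black dish for two seconds, pointing straight down from a few centimetres at most. Then press the record button fully down with the fingertips, let it come up again and draw clear. Do not touch or move any vial, dish or the notebook, and on the way do not dip down to the other vials or the filled dishes.

Things in the scene. Friction and masses are not known exactly. Their poses are not given: they have to be found in the camera images.
- vial_book_cap (a point): Centre of the cap's top on the vial that stands ON the notebook: an upright screw-cap sample vial, 32 mm in diameter and 72 mm tall, loose. Its cap top is 83 mm above the worktop. The three vials look alike; only this one stands on the notebook. z of this frame points up.
- vial_left_cap (a point): Centre of the cap's top on a like vial (32 mm diameter, 72 mm tall) that stands on the bare worktop, beyond the notebook's left edge; not the one meant.
- vial_front_cap (a point): Centre of the cap's top on a like vial (32 mm diameter, 72 mm tall) that stands on the bare worktop on the robot's side of the notebook; not the one meant.
- notebook: Notebook with a plain cover lying flat, 148 x 109 mm, 11 mm thick (14 mm at its wire spine), loose. Origin at the centre of its underside, x along its long side. It lies left of the middle of the bench. Beyond it stands a fixed, solid white instrument case 352 mm high, whose nearest upright edge is about 0.57 m ahead of the robot and 0.23 m to the left: draw back towards the robot before swinging right from the vial.
- dish_empty_mouth (a point): Centre of the open mouth, at rim height, of the EMPTY one of three black round dishes right of the middle of the bench: outside diameter 110 mm, 26 mm high, inner floor about 3 mm above the worktop, loose. z points up.
- dish_full_large_mouth (a point): Centre of the mouth, at rim height, of a black dish filled with pale grain: 110 mm in diameter, 26 mm high, loose; not the one meant.
- dish_full_small_mouth (a point): Centre of the mouth, at rim height, of the smaller black dish filled with pale grain: 98 mm in diameter, 18 mm high, loose; not the one meant.
- record_top (a point): Centre of the top of the record button: a round white push cap 28 mm in diameter on a small grey housing with a 75 x 65 mm foot plate, screwed to the worktop at the right, in one of the four places that it shares with the dishes; its top is 27 mm above the worktop when it is up. It is pressed straight down; its travel is 6 mm.
- record (a joint): Travel of the record button in m: 0 up, 0.006 fully down. A spring pushes it back; about 5 N holds it fully down.
There are look-alikes about, which are no part of the job. What is shaped like the part that bears record_top but orange is not meant. Of the things that look like the part that bears dish_empty_mouth, the larger one is meant.

How it is judged:
On the way, in this order (a step that is already met when the one before it is completed fails the run):
1. the fingertips dwell just above the cap of the vial on the notebook (horizontal distance between the grasp point and vial_book_cap below 0.02 m and z of the grasp point in the frame of vial_book_cap between 0.019 and 0.08 m), for 1.5 s.
2. the fingertips dwell just above the middle of the empty dish (horizontal distance between the grasp point and dish_empty_mouth below 0.03 m and z of the grasp point in the frame of dish_empty_mouth between 0.014 and 0.08 m), for 1.5 s.
3. the record button is pressed fully down by the fingers (value of joint record above 0.0048 m and contact force between the fingers and record above 0.5 N), for 0.05 s.
At the end, for the whole second after the job is handed in: The button is up again (within 1.5 mm), and the vials, dishes and notebook stand within 10 mm of where they were, the vial on the notebook upright (value of joint record below 0.0015 m and distance of each of vial_book_cap, vial_left_cap, vial_front_cap, dish_empty_mouth, dish_full_large_mouth, dish_full_small_mouth, notebook from where it was at the start of the episode below 0.01 m and angle between vial_book_cap's own z axis and vertical below 0.1 rad); the robot touches nothing.
It fails at once if a vial, a dish or the notebook is touched (contact force between any of the arm, the fingers and vial_book above 0.3 N or contact force between any of the arm, the fingers and vial_left above 0.3 N or contact force between any of the arm, the fingers and vial_front above 0.3 N or contact force between any of the arm, the fingers and dish_empty above 0.3 N or contact force between any of the arm, the fingers and dish_full_large above 0.3 N or contact force between any of the arm, the fingers and dish_full_small above 0.3 N or contact force between any of the arm, the fingers and notebook above 0.3 N).
It fails at once if a vial, a dish or the notebook is shifted or lifted by more than 10 mm (distance of any of vial_book_cap, vial_left_cap, vial_front_cap, dish_empty_mouth, dish_full_large_mouth, dish_full_small_mouth, notebook from where it was at the start of the episode above 0.01 m).
It fails at once if the fingertips dip close over one of the other vials or a filled dish (closer than about 20 mm above it) ((horizontal distance between the grasp point and vial_left_cap below 0.03 m and z of the grasp point in the frame of vial_left_cap below 0.04 m) or (horizontal distance between the grasp point and vial_front_cap below 0.03 m and z of the grasp point in the frame of vial_front_cap below 0.04 m) or (horizontal distance between the grasp point and dish_full_large_mouth below 0.03 m and z of the grasp point in the frame of dish_full_large_mouth below 0.04 m) or (horizontal distance between the grasp point and dish_full_small_mouth below 0.03 m and z of the grasp point in the frame of dish_full_small_mouth below 0.04 m)).
It also fails if it takes over 56 s, if anything falls off the work surface, if the arm or the gripper's body presses on something with over 40 N, if the wrist force passes 120 N, or if a joint passes its speed limit or range.

ROBOT

A 6-joint arm with a two-finger parallel gripper is mounted at the origin on the work surface; the furniture and walls round the work are solid. World frame = base frame: x ahead of the robot, y to its left, z up, the work surface at z = 0. Lengths are in m, angles in rad, forces in N, time in s.
With the tool pointing down it reaches from about 0.35 to 0.975 m from the base axis. Payload 4.9 kg.
Tool frame: the origin (TCP) lies on the front face of the gripper's body, between the roots of the fingers; the fingertips stand ctrl.finger_overhang ahead of it and the grasp point (between the pads) lies 54 mm ahead of it (ctrl.finger_overhang is the distance from the TCP to the fingertips, in m); z points along the fingers, y is the line along which they close (so a half turn about z gives the same grasp; the last joint's range is limited). The gripper opens to 85 mm and grips with 20 to 120 N. Pads are 22 mm wide; open, the fingers measure 114 mm over their backs; the gripper's body (76 mm by 85 mm) begins 54 mm behind the grasp point. The pads swing forward as they close: fully open they stand 13 mm farther back than shut.
Start: joints at [1.019, 0.053, 1.613, -0, 1.476, -0.119], TCP at [0.262, 0.567, 0.304] pointing down, gripper open.
Joint ranges: [-3.01, 3.01], [-1.01, 2.22], [0.06, 2.58], [-1.02, 4.17], [0.09, 2.62], [-3.14, 3.14]. Speed limits (rad/s): [2.57, 2.57, 3.14, 3.14, 3.14, 3.14].

INTERFACE

Orientations are given as a rotation vector (axis times angle).
In Python, from station import ctrl, vision gives the robot as it stands. The module is installed in compiled form; this text tells all that it offers.
- The arm moves only by the tool drive_tool, never from a script. Its argument "rows" is a list of rows, each a list of 2 entries, a list of its own where there are three numbers: the shift along the tool's x, y, z in m, then the turn about the tool's z in rad. A call has 1 to 10 rows; each row shifts and turns the commanded pose from where the row before left it, along the tool's axes as they then stand; what a row does not reach is not made up. A row lasts 1/10 s, in which the tool goes at most 50 mm and 8.59 degrees, less where a joint would pass 70% of its speed; a pose out of reach is approached as far as the arm can. A call with a gripper value outside its range is refused whole. "jaw" is the closure, from 0 (fully open) to 1 (shut), set as the call begins (left out, the last holds). The fingers move at their own pace and stop on an object; "grip_force" is the grip in N (left out, the last holds). Time passes only in rows, so rows that do not move let the fingers close. It gives the time, the measured TCP pose, the force, the opening and the grip force at its end, in the units of the state.
- ctrl.get_obs(): the state, without advancing time (a new reading comes with each control period).
- vision.get_image(name): name is "side" or "top" or "wrist"; returns a dict with "image" (384x512x3 uint8, blue, green, red), "vertical_fov" (degrees; the focal length in pixels is half the picture's height over the tangent of half this angle, whatever the lens; pixels are square), "cx", "cy" (the principal point, pixels), "R" (3x3) and "t" (3): a world point X has camera coordinates R X + t. Camera axes: x right, y down, z forward; pixel columns grow to the right and rows downward; lengths in m; the calibration is good to about 2 mm. A picture is of the moment at which its call begins. There is no depth.
- ctrl.finish_job(): hands the job in; it is judged then, once.
The state is a dict: "t": time; "q": joint angles; "dq": joint speeds; "effort": joint torques, N m; "tool_pos": TCP position; "tool_rot": TCP orientation; "contact_force": force on the tool from outside, world axes, zero at the start; "wrist_torque": the same for the moment, N m; "opening": finger opening in m; "grip_force": force on a finger pad.
Only numpy, scipy, OpenCV 4.12 (cv2) and the standard library are available. Lean on these libraries where they do the work, as an engineer would, in place of code of your own. Each camera call takes 0.05 s, during which the arm holds its last target. There are 200 camera calls.

## Working session

There is one attempt and no reset: what is moved stays moved. The work goes in short steps, Python scripts to look and compute and a tool call to move; the robot and the scene stay as the last step left them, time stands still between calls to the robot, and variables do not carry over. Pictures are saved under pics/ and viewed, at most 10 in all, crops included, and the job is handed in when it is done.

Besides the shell and the picture viewer there is one more tool, called in YAML: its name, and indented under it one key for each argument. drive_tool: Moves the arm, as the interface text tells. Its arguments: {"type":"object","properties":{"rows":{"type":"array","items":{"type":"array"}},"jaw":{"type":"number"},"grip_force":{"type":"number"}},"required":["rows"]}

```bash
mkdir -p pics; cat > h.py <<'E'
import numpy as np,cv2,pickle
from station import ctrl,vision
def grab(n,tag):
    d=vision.get_image(n); cv2.imwrite(f'pics/{tag}.png',d['image']); pickle.dump(d,open(f'{tag}.pkl','wb')); return d
def ld(tag): return pickle.load(open(f'{tag}.pkl','rb'))
def ray(d,u,v):
    f=d['image'].shape[0]/2/np.tan(np.radians(d['vertical_fov'])/2)
    R=np.array(d['R']);t=np.array(d['t'])
    return -R.T@t, R.T@np.array([(u-d['cx'])/f,(v-d['cy'])/f,1])
def plane(d,u,v,z):
    o,r=ray(d,u,v); return o+r*(z-o[2])/r[2]
def proj(d,X):
    f=d['image'].shape[0]/2/np.tan(np.radians(d['vertical_fov'])/2)
    c=np.array(d['R'])@X+np.array(d['t']); return np.array([f*c[0]/c[2]+d['cx'],f*c[1]/c[2]+d['cy']])
def tri(a,b):
    A=[];B=[]
    (o1,r1),(o2,r2)=a,b
    s=np.linalg.lstsq(np.c_[r1,-r2],o2-o1,rcond=None)[0]
    p,q=o1+s[0]*r1,o2+s[1]*r2
    return (p+q)/2,np.linalg.norm(p-q)
E
python3 - <<'E'
from h import *
a=grab('top','top');b=grab('side','side')
cv2.imwrite('pics/both.png',cv2.resize(np.vstack([a['image'],b['image']]),None,fx=.78,fy=.78))
for d in(a,b):print(-np.array(d['R']).T@np.array(d['t']),d['vertical_fov'])
o=ctrl.get_obs();print(o['t'],o['tool_pos'],o['tool_rot'],ctrl.finger_overhang)
E
```

```text
[0.06894732 0.02623801 1.58821435] 49.33047609288913
[0.41534632 1.15734552 0.62692799] 54.417691483780594
0.1 [0.26191039 0.56699695 0.30278516] [-6.74399371e-01 -3.06772433e+00  2.77817237e-03] 0.0726
```

View pics/top.png

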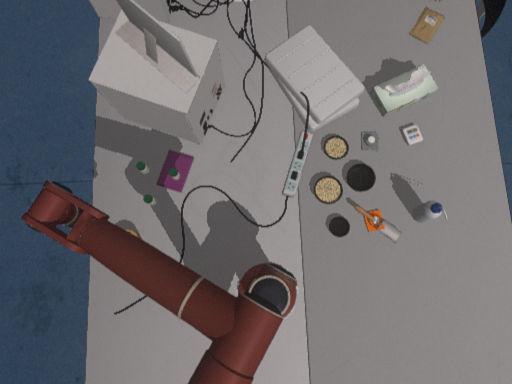

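View pics/side.png

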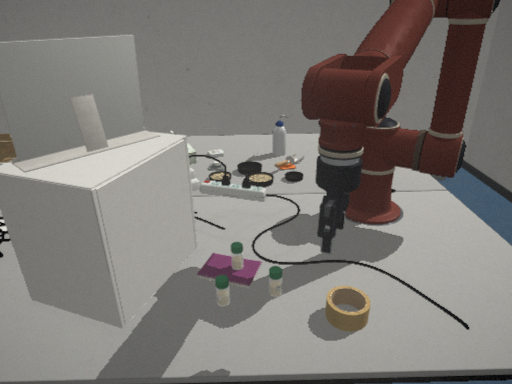

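Top view: the caps are at (174,173) on the notebook, (141,166) left and (149,199) front. The black dishes are at (361,178) empty large, (340,227) empty small look-alike, and (328,189) and (336,148) full. The grey and white button is at (370,140), with an orange look-alike at (374,220). The side view shows the same things, with the book cap at (237,248).

I'll take blobs by colour, triangulate them and confirm in one crop.

```bash
python3 - <<'E'
from h import *
a=ld('top');b=ld('side')
def blobs(m,amin):
    n,l,s,c=cv2.connectedComponentsWithStats(m.astype('uint8'));return [(c[i].round(1),s[i][:5]) for i in range(1,n) if s[i][4]>=amin]
for d,nm in((a,'top'),(b,'side')):
    h=cv2.cvtColor(d['image'],cv2.COLOR_BGR2HSV)
    g=(h[...,0]>60)&(h[...,0]<95)&(h[...,1]>110)&(h[...,2]<150)
    print(nm,'green');[print(x) for x in blobs(g,12)]
    k=h[...,2]<60
    print('dark');[print(x) for x in blobs(k,60) if (x[0][0]>310 and nm=='top') or (nm=='side' and 130<x[0][1]<200 and x[0][0]<310)]
print('button guess', plane(a,370.5,140,.027), proj(b,plane(a,370.5,140,.027)))
D=plane(a,361,178,.026);print('dish',D,proj(b,D))
t=cv2.resize(a['image'][110:250,300:440],None,fx=4,fy=4,interpolation=2)
s=cv2.resize(b['image'][130:200,190:310],None,fx=5,fy=5,interpolation=2)[:,:560]
s2=cv2.resize(a['image'][140:215,120:215],None,fx=4,fy=4,interpolation=2)
c=np.zeros((600,800,3),'uint8');c[:560,:400]=t[:,80:480];c[:300,400:800]=s[:300,:400] if s.shape[0]>=300 else 0;c[300:600,410:790]=s2
cv2.imwrite('pics/crop.png',c)
E
```

```text
top green
(array([139.9, 165.2]), array([137, 162,   7,   7,  37], dtype=int32))
(array([172.6, 171.5]), array([170, 169,   7,   6,  33], dtype=int32))
(array([147.5, 198.1]), array([145, 195,   6,   7,  34], dtype=int32))
dark
(array([491.3,  13.8]), array([480,   0,  26,  38, 517], dtype=int32))
(array([360.3, 177.1]), array([346, 164,  29,  27, 613], dtype=int32))
(array([338.7, 226.2]), array([329, 217,  20,  20, 311], dtype=int32))
side green
dark
(array([251.3, 173.3]), array([238, 162,  35,  26, 406], dtype=int32))
(array([225.4, 178.4]), array([222, 167,   9,  18,  76], dtype=int32))
(array([293.7, 176.2]), array([286, 172,  17,  10, 139], dtype=int32))
button guess [ 0.55767712 -0.42855823  0.027     ] [217.64689566 161.38444936]
dish [ 0.40806796 -0.37808615  0.026     ] [250.85471177 164.89181127]
```

View pics/crop.png

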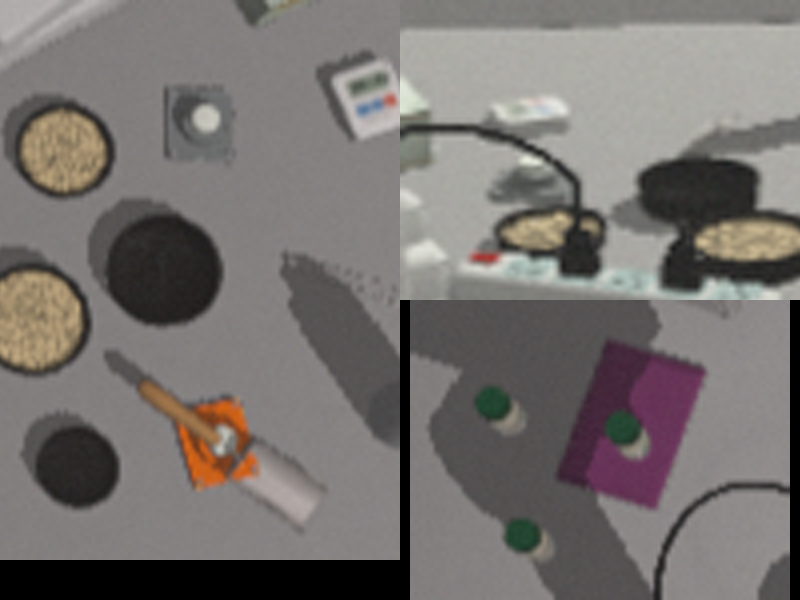

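The crop confirms three targets:
- **Vial:** the one on the purple notebook, with its cap at top (173,172). The other two stand on bare bench.
- **Dish:** the large empty one at top (360.5,177.5). The empty one at (339,226) is smaller, and the others hold grain.
- **Button:** the white cap on the grey plate at top (371,139.5). The orange one is the look-alike.

```bash
python3 - <<'E'
from h import *
a=ld('top');b=ld('side')
h=cv2.cvtColor(b['image'],cv2.COLOR_BGR2HSV)
m=((h[...,0]>50)&(h[...,0]<95)&(h[...,1]>90)&(np.arange(384)[:,None]>220)).astype('uint8')
n,l,s,c=cv2.connectedComponentsWithStats(m)
S=[(c[i],s[i]) for i in range(1,n) if s[i][4]>=30]
for x in S: print(x)
T={'left':(139.9,165.2),'book':(172.6,171.5),'front':(147.5,198.1)}
for k,p in T.items():
    for x in S:
        X,g=tri(ray(a,*p),ray(b,*x[0]))
        if g<.015: print(k,x[0].round(),X.round(4),g.round(4), 'plane@cap',plane(a,*p,.083 if k=='book' else .072).round(4))
for k,p,q,z in(('dish',(360.5,177.5),(250,165.5),.026),('button',(371,139.5),(217.6,163),.027),('fl',(328,189),(260,178),.026),('fs',(336,147.5),(220,176),.018)):
    print(k,*[np.round(v,4) for v in tri(ray(a,*p),ray(b,*q))],plane(a,*p,z).round(4))
E
```

```text
(array([236.68627451, 246.23529412]), array([232, 243,  10,  10,  51], dtype=int32))
(array([274.95192308, 272.08653846]), array([270, 267,  11,  12, 104], dtype=int32))
(array([221.392, 281.416]), array([216, 275,  12,  13, 125], dtype=int32))
left [237. 246.] [0.4547 0.4353 0.1468] 0.0128 plane@cap [0.4816 0.4563 0.072 ]
left [221. 281.] [0.4854 0.4587 0.0634] 0.0028 plane@cap [0.4816 0.4563 0.072 ]
book [237. 246.] [0.4522 0.3327 0.0761] 0.0021 plane@cap [0.4494 0.3314 0.083 ]
front [275. 272.] [0.3581 0.4283 0.063 ] 0.0027 plane@cap [0.355  0.4261 0.072 ]
dish [ 0.4113 -0.3771  0.0234] 0.0012 [ 0.4101 -0.3764  0.026 ]
button [ 0.5605 -0.4331  0.0181] 0.0037 [ 0.5596 -0.4307  0.027 ]
fl [ 0.3722 -0.2504  0.0174] 0.0001 [ 0.3705 -0.2489  0.026 ]
fs [ 0.5387 -0.2954  0.0111] 0.0019 [ 0.5357 -0.2939  0.018 ]
```

Heights and gaps fit the text. Targets: book cap (0.450,0.332), dish (0.411,-0.377), button (0.560,-0.431). I'm shutting the fingers and going high over the vial.

drive_tool:
  rows:
    - [[-0.027, -0.0134, 0], 0]
    - [[-0.027, -0.0134, 0], 0]
    - [[-0.027, -0.0134, 0], 0]
    - [[-0.027, -0.0134, 0], 0]
    - [[-0.027, -0.0134, 0], 0]
    - [[-0.027, -0.0134, 0], 0]
    - [[-0.027, -0.0134, 0], 0]
    - [[-0.027, -0.0134, 0], 0]
    - [[-0.027, -0.0134, 0], 0]
    - [[-0.026, -0.0134, 0], 0]
  jaw: 1.0

```text
t: 1.1
tool_pos: [0.4506, 0.3317, 0.3033]
tool_rot: [-0.674, -3.068, 0.001]
contact_force: [-0.5, 0.3, 0.3]
opening: 0.0
grip_force: 0.0
```

drive_tool:
  rows:
    - [[0, 0, 0], 0]
    - [[0, 0, 0], 0]
    - [[0, 0, 0], 0]

```text
t: 1.4
tool_pos: [0.4496, 0.3334, 0.3036]
tool_rot: [-0.673, -3.068, 0.0]
contact_force: [0.0, -0.2, 0.1]
opening: -0.0001
grip_force: 0.0
```

```bash
cat > st.py <<'E'
from h import *
from scipy.spatial.transform import Rotation as Ro
def togo(X):
    o=ctrl.get_obs();M=Ro.from_rotvec(o['tool_rot']).as_matrix()
    print('t',o['t'],'pos',np.round(o['tool_pos'],4),'F',np.round(o['contact_force'],2),'open',o['opening'],'ov',ctrl.finger_overhang,'q',np.round(o['q'],2),'zt',M[:,2].round(3))
    for x in X: print('togo',(M.T@(np.array(x)-o['tool_pos'])).round(4))
E
python3 - <<'E'
from st import *
togo([(.450,.332,.187),(.36,.25,.25),(.411,-.377,.2),(.560,-.431,.2)])
d=grab('wrist','w1')
print(proj(d,np.array([.450,.332,.083])))
E
```

```text
t 1.4 pos [0.4496 0.3334 0.3036] F [ 0.02 -0.25  0.07] open -7.096816010656024e-05 ov 0.0726 q [ 0.5  -0.1   1.77  0.    1.48 -0.63] zt [-0.001  0.    -1.   ]
togo [-0.001  -0.001   0.1166]
togo [ 0.0464 -0.1132  0.0537]
togo [-0.2625 -0.6612  0.1036]
togo [-0.4204 -0.6478  0.1035]
[254.11707635 175.60236508]
```

View pics/w1.png

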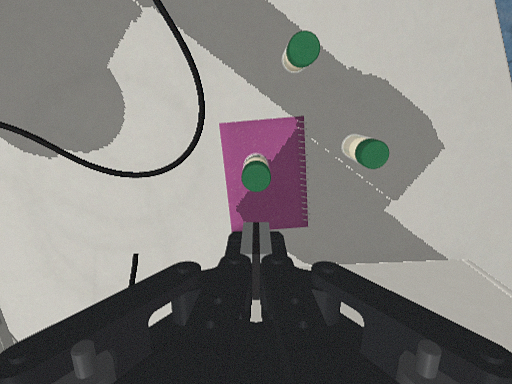

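The wrist view shows the cap of the vial on the purple notebook at (256,176), against a prediction of (254,176), so the position holds. I'm descending and dwelling.

drive_tool:
  rows:
    - [[0, 0, 0.013], 0]
    - [[0, 0, 0.013], 0]
    - [[0, 0, 0.013], 0]
    - [[0, 0, 0.013], 0]
    - [[0, 0, 0.013], 0]
    - [[0, 0, 0.013], 0]
    - [[0, 0, 0.013], 0]
    - [[0, 0, 0.013], 0]
    - [[0, 0, 0.012], 0]
    - [[0, 0, 0], 0]

```text
t: 2.45
tool_pos: [0.4491, 0.3323, 0.1853]
tool_rot: [-0.674, -3.065, 0.004]
contact_force: [-0.5, -1.1, -0.3]
opening: 0.0002
grip_force: 0.0
```

drive_tool:
  rows:
    - [[0, 0, 0], 0]
    - [[0, 0, 0], 0]
    - [[0, 0, 0], 0]
    - [[0, 0, 0], 0]
    - [[0, 0, 0], 0]
    - [[0, 0, 0], 0]
    - [[0, 0, 0], 0]
    - [[0, 0, 0], 0]
    - [[0, 0, 0], 0]
    - [[0, 0, 0], 0]

```text
t: 3.45
tool_pos: [0.4501, 0.3329, 0.1879]
tool_rot: [-0.675, -3.068, 0.0]
contact_force: [-0.2, -0.7, 0.1]
opening: 0.0001
grip_force: 0.0
```

drive_tool:
  rows:
    - [[0, 0, 0], 0]
    - [[0, 0, 0], 0]
    - [[0, 0, 0], 0]
    - [[0, 0, 0], 0]
    - [[0, 0, 0], 0]
    - [[0, 0, 0], 0]
    - [[0, 0, 0], 0]
    - [[0, 0, 0], 0]
    - [[0, 0, 0], 0]
    - [[0, 0, 0], 0]

```text
t: 4.45
tool_pos: [0.4501, 0.3329, 0.1879]
tool_rot: [0.675, 3.068, 0.0]
contact_force: [0.4, -0.7, -0.1]
opening: -0.0001
grip_force: 0.0
```

drive_tool:
  rows:
    - [[0, 0, -0.013], 0]
    - [[0, 0, -0.013], 0]
    - [[0, 0, -0.013], 0]
    - [[0, 0, -0.013], 0]
    - [[0, 0, -0.013], 0]
    - [[0, 0, -0.013], 0]
    - [[0.015, -0.038, 0], 0]
    - [[0.015, -0.038, 0], 0]
    - [[0.016, -0.037, 0], 0]
    - [[0, 0, 0], 0]

```text
t: 5.45
tool_pos: [0.3579, 0.2476, 0.2652]
tool_rot: [-0.675, -3.067, 0.002]
contact_force: [-0.6, 0.3, -0.8]
opening: 0.0
grip_force: 0.0
```

```bash
python3 -c "
from st import *
togo([(.411,-.377,.2)])"
```

```text
t 5.45 pos [0.3579 0.2476 0.2652] F [-0.56  0.3  -0.75] open 6.8144507677763315e-06 ov 0.0726 q [ 0.43 -0.4   2.08 -0.    1.47 -0.7 ] zt [-0.001 -0.001 -1.   ]
togo [-0.3106 -0.5444  0.0657]
```

drive_tool:
  rows:
    - [[-0.0172, -0.0302, 0], 0]
    - [[-0.0172, -0.0302, 0], 0]
    - [[-0.0172, -0.0302, 0], 0]
    - [[-0.0172, -0.0302, 0], 0]
    - [[-0.0172, -0.0302, 0], 0]
    - [[-0.0172, -0.0302, 0], 0]
    - [[-0.0172, -0.0302, 0], 0]
    - [[-0.0172, -0.0302, 0], 0]
    - [[-0.0172, -0.0302, 0], 0]
    - [[-0.0172, -0.0302, 0], 0]

```text
t: 6.45
tool_pos: [0.3909, -0.0984, 0.267]
tool_rot: [0.675, 3.067, -0.0]
contact_force: [0.6, 0.9, 0.4]
opening: 0.0001
grip_force: 0.0
```

drive_tool:
  rows:
    - [[-0.0172, -0.0302, 0], 0]
    - [[-0.0172, -0.0302, 0], 0]
    - [[-0.0172, -0.0302, 0], 0]
    - [[-0.0172, -0.0302, 0], 0]
    - [[-0.0172, -0.0302, 0], 0]
    - [[-0.0172, -0.0302, 0], 0]
    - [[-0.0172, -0.0302, 0], 0]
    - [[-0.0172, -0.0302, 0], 0]
    - [[0, 0, 0], 0]
    - [[0, 0, 0], 0]

```text
t: 7.45
tool_pos: [0.4143, -0.3743, 0.266]
tool_rot: [-0.676, -3.068, -0.001]
contact_force: [-0.4, 0.1, -0.6]
opening: -0.0002
grip_force: 0.0
```

```bash
python3 - <<'E'
from st import *
togo([(.411,-.377,.125),(.560,-.431,.15)])
d=grab('wrist','w2')
print(proj(d,np.array([.411,-.377,.026])),proj(d,np.array([.560,-.431,.027])))
E
```

```text
t 7.45 pos [ 0.4143 -0.3743  0.266 ] F [-0.45  0.07 -0.61] open -0.00021705368820570953 ov 0.0726 q [-0.87 -0.08  1.81  0.    1.41 -2.01] zt [-0.     0.001 -1.   ]
togo [ 0.0018 -0.0039  0.141 ]
togo [-0.1561  0.0097  0.116 ]
[251.50299548 168.97147376] [262.96418224 292.92702669]
```

View pics/w2.png

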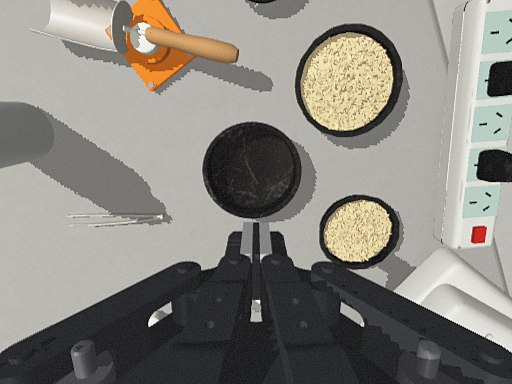

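The wrist view shows the empty large dish centred at (252,169), exactly where predicted, with the grain dishes at (349,80) and (359,231). I'm descending and dwelling, then rising.

drive_tool:
  rows:
    - [[0.001, -0.002, 0.016], 0]
    - [[0.001, -0.002, 0.016], 0]
    - [[0, 0, 0.016], 0]
    - [[0, 0, 0.016], 0]
    - [[0, 0, 0.016], 0]
    - [[0, 0, 0.016], 0]
    - [[0, 0, 0.016], 0]
    - [[0, 0, 0.016], 0]
    - [[0, 0, 0.01], 0]
    - [[0, 0, 0], 0]

```text
t: 8.5
tool_pos: [0.4098, -0.3757, 0.1257]
tool_rot: [-0.674, -3.065, -0.004]
contact_force: [0.1, 1.0, 0.0]
opening: 0.0004
grip_force: 0.0
```

drive_tool:
  rows:
    - [[0, 0, 0], 0]
    - [[0, 0, 0], 0]
    - [[0, 0, 0], 0]
    - [[0, 0, 0], 0]
    - [[0, 0, 0], 0]
    - [[0, 0, 0], 0]
    - [[0, 0, 0], 0]
    - [[0, 0, 0], 0]
    - [[0, 0, 0], 0]
    - [[0, 0, 0], 0]

```text
t: 9.5
tool_pos: [0.4105, -0.3765, 0.1278]
tool_rot: [-0.675, -3.068, -0.0]
contact_force: [0.3, 0.4, -0.1]
opening: -0.0004
grip_force: 0.0
```

drive_tool:
  rows:
    - [[0, 0, 0], 0]
    - [[0, 0, 0], 0]
    - [[0, 0, 0], 0]
    - [[0, 0, 0], 0]
    - [[0, 0, 0], 0]
    - [[0, 0, 0], 0]
    - [[0, 0, 0], 0]
    - [[0, 0, 0], 0]
    - [[0, 0, 0], 0]
    - [[0, 0, 0], 0]

```text
t: 10.5
tool_pos: [0.4105, -0.3765, 0.1279]
tool_rot: [-0.675, -3.068, 0.0]
contact_force: [-0.2, -0.2, 0.3]
opening: -0.0001
grip_force: 0.0
```

drive_tool:
  rows:
    - [[0, 0, -0.02], 0]
    - [[0, 0, -0.02], 0]
    - [[0, 0, -0.02], 0]
    - [[0, 0, -0.02], 0]
    - [[0, 0, -0.02], 0]
    - [[-0.025, 0.003, 0], 0]
    - [[-0.025, 0.003, 0], 0]
    - [[-0.025, 0.003, 0], 0]
    - [[0, 0, 0], 0]
    - [[0, 0, 0], 0]

```text
t: 11.5
tool_pos: [0.4824, -0.3997, 0.2275]
tool_rot: [-0.674, -3.068, -0.001]
contact_force: [0.5, 0.1, -1.2]
opening: -0.0003
grip_force: 0.0
```

```bash
python3 - <<'E'
from st import *
togo([(.560,-.431,.15)])
d=grab('wrist','w3')
print(proj(d,np.array([.560,-.431,.027])))
E
```

```text
t 11.5 pos [ 0.4824 -0.3997  0.2275] F [ 0.45  0.14 -1.19] open -0.0002616019629927501 ov 0.0726 q [-0.81  0.11  1.68 -0.    1.35 -1.95] zt [-0.001  0.001 -1.   ]
togo [-0.0837  0.0041  0.0774]
[258.95180114 256.68431575]
```

View pics/w3.png

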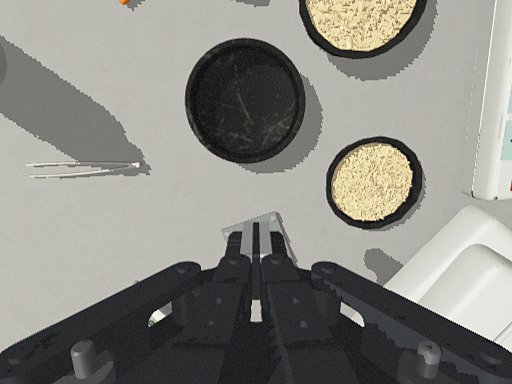

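The wrist view shows the dish unmoved, with the foot plate's corner at (255,225) and the button hidden behind the fingers. I'm moving over it.

drive_tool:
  rows:
    - [[-0.021, 0.001, 0], 0]
    - [[-0.021, 0.001, 0], 0]
    - [[-0.021, 0.001, 0], 0]
    - [[-0.021, 0.001, 0], 0]
    - [[0, 0, 0.01], 0]
    - [[0, 0, 0.01], 0]
    - [[0, 0, 0], 0]
    - [[0, 0, 0], 0]

```text
t: 12.35
tool_pos: [0.5591, -0.4308, 0.2067]
tool_rot: [-0.675, -3.066, -0.002]
contact_force: [-0.2, -0.7, 0.5]
opening: -0.0
grip_force: 0.0
```

```bash
python3 - <<'E'
from st import *
togo([(.560,-.431,.11)])
d=grab('wrist','w4')
print(proj(d,np.array([.560,-.431,.027])),proj(d,np.array([.567,-.431,.027])),proj(d,np.array([.560,-.424,.027])))
E
```

```text
t 12.35 pos [ 0.5591 -0.4308  0.2067] F [-0.18 -0.72  0.47] open -3.485390169320982e-05 ov 0.0726 q [-0.76  0.31  1.49 -0.    1.35 -1.9 ] zt [-0.002  0.002 -1.   ]
togo [-0.0011  0.0002  0.0967]
[255.10551732 186.46858074] [258.34513052 193.19772359] [262.15797737 183.31905322]
```

View pics/w4.png

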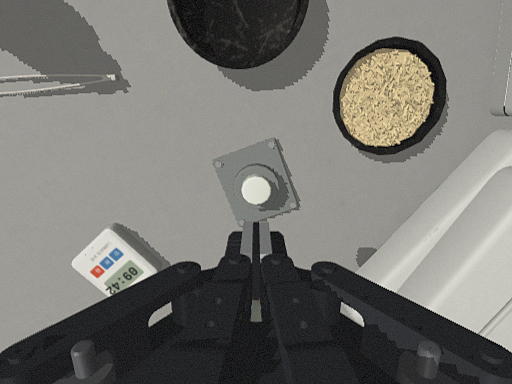

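The white button is at (256,190), about 3 mm beyond the prediction, and its grey plate is clear all round. I'm correcting and descending to about 1 cm above it.

drive_tool:
  rows:
    - [[-0.003, 0, 0.016], 0]
    - [[0, 0, 0.016], 0]
    - [[0, 0, 0.016], 0]
    - [[0, 0, 0.016], 0]
    - [[0, 0, 0.016], 0]
    - [[0, 0, 0.016], 0]
    - [[0, 0, 0], 0]
    - [[0, 0, 0], 0]
    - [[0, 0, 0], 0]

```text
t: 13.3
tool_pos: [0.5636, -0.4332, 0.1131]
tool_rot: [0.674, 3.067, -0.002]
contact_force: [0.3, -1.0, -0.2]
opening: -0.0002
grip_force: 0.0
```

drive_tool:
  rows:
    - [[0, 0, 0.003], 0]
    - [[0, 0, 0.003], 0]
    - [[0, 0, 0.003], 0]
    - [[0, 0, 0.003], 0]
    - [[0, 0, 0.002], 0]
    - [[0, 0, 0.002], 0]
    - [[0, 0, 0], 0]
    - [[0, 0, 0], 0]
    - [[0, 0, 0], 0]

```text
t: 14.2
tool_pos: [0.563, -0.4327, 0.0962]
tool_rot: [-0.674, -3.068, 0.0]
contact_force: [-2.3, 1.0, 4.0]
opening: -0.0001
grip_force: 1.7
```

drive_tool:
  rows:
    - [[0, 0, 0.002], 0]
    - [[0, 0, 0.002], 0]
    - [[0, 0, 0], 0]
    - [[0, 0, 0], 0]
    - [[0, 0, 0], 0]

```text
t: 14.7
tool_pos: [0.5632, -0.4328, 0.0935]
tool_rot: [-0.674, -3.068, 0.0]
contact_force: [-4.5, 4.2, 10.6]
opening: 0.0003
grip_force: 5.3
```

The height is 0.0935 m, as expected at the bottom, and 10.6 N is over the 5 N hold force, so the button is fully down. I'm releasing and drawing clear.

drive_tool:
  rows:
    - [[0, 0, 0], 0]
    - [[0, 0, -0.005], 0]
    - [[0, 0, -0.01], 0]
    - [[0, 0, -0.02], 0]
    - [[0, 0, -0.025], 0]
    - [[0, 0, -0.025], 0]
    - [[0, 0, -0.025], 0]
    - [[0, 0, -0.025], 0]
    - [[0, 0, 0], 0]
    - [[0, 0, 0], 0]

```text
t: 15.7
tool_pos: [0.5633, -0.4329, 0.228]
tool_rot: [0.674, 3.067, -0.002]
contact_force: [0.2, 0.3, -1.2]
opening: -0.0001
grip_force: 0.0
```

drive_tool:
  rows:
    - [[0, 0, 0], 0]
    - [[0, 0, 0], 0]
    - [[0, 0, 0], 0]

```text
t: 16.0
tool_pos: [0.5626, -0.4323, 0.2251]
tool_rot: [-0.674, -3.066, -0.002]
contact_force: [-0.0, 0.1, -0.1]
opening: -0.0003
grip_force: 0.0
```

```bash
python3 -c "
from st import *
togo([]);print(ctrl.finish_job())"
```

```text
t 16.0 pos [ 0.5626 -0.4323  0.2251] F [-0.04  0.07 -0.07] open -0.0003218801615717722 ov 0.0726 q [-0.76  0.3   1.47  0.    1.38 -1.9 ] zt [-0.002  0.002 -1.   ]
the job is handed in; nothing more can be done
None
```

I pointed at the cap of the vial on the notebook and then at the large empty dish for about two seconds each, pressed the record button to the bottom (10.6 N), drew clear, and handed the job in at 16 s; no verdict was returned, and I took no picture after the press to confirm the button came back up.

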